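Run down the clamp screw of a culture jar with a fingertip

ROBOT

A 6-joint arm with a two-finger parallel gripper is mounted at the origin on the work surface. World frame = base frame: x ahead of the robot, y to its left, z up, the work surface at z = 0. Lengths are in m, angles in degrees, forces in N, time in s.
With the tool pointing down it reaches from about 0.3 to 0.875 m from the base axis. Payload 6.4 kg.
Tool frame: the origin (TCP) lies midway between the tips of the shut fingers; the grasp point (between the pads) lies 19 mm behind it (bot.pinch_z is the distance from the TCP to the grasp point, in m); z points along the fingers, y is the direction in which the jaws open and shut (so a half turn about z gives the same grasp; the last joint's range is limited). The gripper opens to 85 mm and grips with 20 to 120 N. Pads are 22 mm wide; open, the fingers measure 114 mm over their backs; the gripper's body (76 mm by 85 mm) begins 54 mm behind the grasp point. The pads swing forward as they close: fully open they stand 13 mm farther back than shut.
Start: joints at [-84.013, 10.359, 92.074, -0, 77.567, -11.82], TCP at [0.176, -0.547, 0.231] pointing down, gripper open.
Joint ranges: [-171.53, 171.53], [-51.25, 118.39], [17.06, 147.69], [-65.23, 245.23], [0, 150.52], [-178.68, 178.68]. Speed limits (degrees/s): [147.25, 147.25, 172.46, 180, 180, 180].

INTERFACE

Orientations are given as a 3x3 rotation matrix whose columns are the frame's x, y, z axes.
In Python, from workcell import bot gives the robot as it stands. Calls block until the motion is done:
- bot.move_pose(position, orientation): joint-space move of the TCP to a pose.
- bot.servo_line(position, ori=None, vel=0.15, until_force=None): straight line of the TCP; ori=None keeps the orientation; vel is the mean speed in m/s. With until_force (N) it stops when the force on the tool has changed by that much, and returns True; else False.
- bot.set_joints(angles): joint-space move.
- bot.command_gripper(opening): opening from 0.0 (shut) to 1.0 (fully open); the grip force is fixed at half the most; returns when the fingers have stopped.
- bot.hold(seconds).
- bot.ik(position, orientation): joint angles nearest the present ones, or None.
- bot.get_obs(): the state.
- bot.capture(name): name is "scene" or "side" or "wrist"; returns the picture (480x640x3 uint8, red, green, blue); there is no depth.
- bot.camera_params(name): a dict with "fx", "fy", "cx", "cy" (pixels), "D" ([k1, k2, p1, p2, k3] as OpenCV has them; the pictures are not rectified), "camera_from_world" (4x4, takes a point from world to camera coordinates). Camera axes: x right, y down, z forward; pixel columns grow to the right and rows downward; lengths in m; the calibration is good to about 2 mm. A picture is of the moment at which its call begins: read the wrist's pose just before it. camera_params takes no time and is no camera call; for the wrist camera it gives the pose at the moment of the call.
A pose or a line that the arm cannot do raises bot.MotionError and nothing moves.
- bot.close_job(): hands the job in, once; it reports no verdict.
The state is a dict: "t": time; "joint_positions": joint angles; "joint_velocities": joint speeds; "tau": joint torques, N m; "eef_pos": TCP position; "tcp_rot": TCP orientation; "contact_force": force on the tool from outside, world axes, zero at the start; "torque": the same for the moment, N m; "width": opening from 0.0 (shut) to 1.0 (fully open).
Only numpy, scipy, OpenCV 4.12 (cv2) and the standard library are available. Lean on these libraries where they do the work, as an engineer would, in place of code of your own. Each camera call takes 0.05 s, during which the arm holds its last target. There are 200 camera calls.

TASK

The wing screw that clamps the lid of the culture jar is loose: push its wings round clockwise (seen from above) with the fingertips, stroke after stroke, until the screw is fully home and will turn no further. Only push: do not pinch or hold the screw, and do not knock the gauge beside it. Leave the flask, the bottle and the dishes where they stand.

Things in the scene. Friction and masses are not known exactly. Their poses are not given: they have to be found in the camera images.
- jar: Fixed, upright culture jar with a clear wall, 140 mm across, grey rim, aluminium lid (top at 152 mm, 134 mm across) and a dark steel clamp bar (22 mm wide, 164 mm long, top at 172 mm) over the lid. Origin: middle of its foot on the bench. z up; the bar runs along its y; the gauge stands on the lid on its +x side, a small vent with a blue cap (top at 170 mm) on its -x side, 47 mm from the axis. The wing screw stands upright on the jar's axis.
- screw (a joint): Turn of the wing screw in rad. 0 = backed off two turns; it grows as the screw turns clockwise seen from above (tightening); 12.566 (two turns) = home, where it comes to a hard stop and will not turn further. It begins 7 to 10.1 rad short of home. Light drag, about 0.035 N m, and it stays where it is left. It sinks 3 mm per turn, 6 mm over the whole range. At home the wings lie along the clamp bar with the yellow wing on the jar's +y side.
- screw_top (a point): Top centre of the screw's steel hub (20 mm across; a 14 mm boss on top), on the jar's axis: 213 mm above the bench when home. Two wings stand out from the hub on opposite sides, upright plates reaching 37 mm from the axis, 10 mm thick over their pads; their grip pads lie from 10 to 32 mm out and their upper edge 7 mm below this point. The wings are 24 mm high; the clamp bar's top lies 41 mm below this point at home.
- yellow_end (a point): Outer end of the yellow wing, middle of its height: 37 mm out from the screw's axis, 19 mm below the hub's top; it shows which way the screw points.
- red_end (a point): Outer end of the opposite, red wing, likewise.
- yellow_push (a point): Middle of the yellow wing's trailing broad face, the one to push for clockwise (tighter): 21 mm out from the axis, 5 mm off the wing's middle plane. The face is 22 mm long and 19 mm high.
- red_push (a point): Middle of the red wing's trailing broad face, the one to push for clockwise, likewise.
- gauge_top (a point): Centre of the dial face of the pressure gauge fixed to the lid: a flat round dial 44 mm across and 16 mm thick, facing up, on a brass stem 10 mm thick that stands 47 mm from the screw's axis. The dial face is 233 mm above the bench, 44 mm from the screw's axis. The dial (underside at 217 mm) overhangs the circle swept by the wings: the wings pass beneath it, a finger does not, so a finger cannot go all the way round.
- flask: Loose conical glass flask with an orange stopper, 82 mm across, 132 mm high, 0.2 kg; origin under its middle. A bystander.
- bottle: Loose amber bottle with a blue cap, 54 mm across, 110 mm high, 0.2 kg; origin under its middle. A bystander.
- dishes: Loose stack of three round culture dishes, 90 mm across, 43 mm high, 0.12 kg; origin under its middle. A bystander.

How it is judged (in metres and radians):
At the end, for the whole second after the job is handed in: The wing screw is home: turned to within 0.2 rad (about 11 degrees) of its stop and at rest; the flask, bottle and dishes stand upright within 25 mm of where they were (value of joint screw above 12.366 rad and velocity of joint screw between -0.1 and 0.1 rad/s and distance of each of flask, bottle, dishes from where it was at the start of the episode below 0.025 m and angle between each of flask, bottle, dishes's own z axis and vertical below 0.3 rad); the robot touches nothing.
It fails at once if the gauge is struck or leaned on with more than 10 N (contact force between any of jar_c0, jar_c1, jar_c2 and anything else above 10 N).
It fails at once if the screw is pinched or held: the fingers press both broad faces of one wing at once (over 1.5 N each), or both wing ends at once (over 2 N each) ((contact force between the fingers and screw_c1 above 1.5 N and contact force between the fingers and screw_c2 above 1.5 N) or (contact force between the fingers and screw_c4 above 1.5 N and contact force between the fingers and screw_c5 above 1.5 N) or (contact force between the fingers and screw_c0 above 2 N and contact force between the fingers and screw_c3 above 2 N)).
It fails at once if the flask, the bottle or the stack of dishes is shifted or lifted by more than 25 mm, or tipped (distance of any of flask, bottle, dishes from where it was at the start of the episode above 0.025 m or angle between any of flask, bottle, dishes's own z axis and vertical above 0.3 rad).
It also fails if it takes over 64 s, if anything falls off the work surface, if the arm or the gripper's body presses on something with over 40 N, if the wrist force passes 120 N, or if a joint passes its speed limit or range.

## Working session

There is one attempt and no reset: what is moved stays moved. The work goes in short steps, each a Python script; the robot and the scene stay as the last script left them, time stands still between calls to the robot, and variables do not carry over. Pictures are saved under pics/ and viewed, about 8 in all and at most 12, crops included, and the job is handed in when it is done.

```bash
mkdir -p pics; ls; python3 - <<'E'
from workcell import bot
import cv2
for n in("scene","side"):
    cv2.imwrite(f"pics/{n}0.png",bot.capture(n)[:,:,::-1])
    p=bot.camera_params(n);print(n,p)
print(bot.get_obs()["t"])
E
```

```text
pics
scene {'fx': 463.9246845530733, 'fy': 463.9246845530733, 'cx': 319.32414125643095, 'cy': 241.35406227033263, 'D': array([-0.06879123,  0.        ,  0.        ,  0.        ,  0.        ]), 'camera_from_world': array([[ 0.69982334,  0.71414437,  0.01565595, -0.43526319],
       [ 0.41445052, -0.38809321, -0.82317339, -0.09122381],
       [-0.58178868,  0.58256457, -0.56757419,  1.11108518],
       [ 0.        ,  0.        ,  0.        ,  1.        ]])}
side {'fx': 602.7935492314501, 'fy': 602.7935492314501, 'cx': 328.3337274188504, 'cy': 250.12049531407908, 'D': array([0.01328704, 0.        , 0.        , 0.        , 0.        ]), 'camera_from_world': array([[ 0.98293177, -0.18377636, -0.00844917, -0.56758232],
       [-0.1020588 , -0.50650061, -0.85617822,  0.22730079],
       [ 0.1530658 ,  0.84242708, -0.51661153,  0.94341195],
       [ 0.        ,  0.        ,  0.        ,  1.        ]])}
0.1
```

View pics/scene0.png

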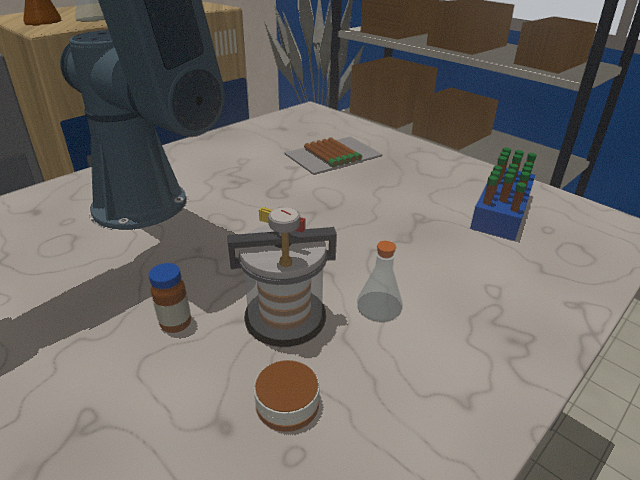

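View pics/side0.png

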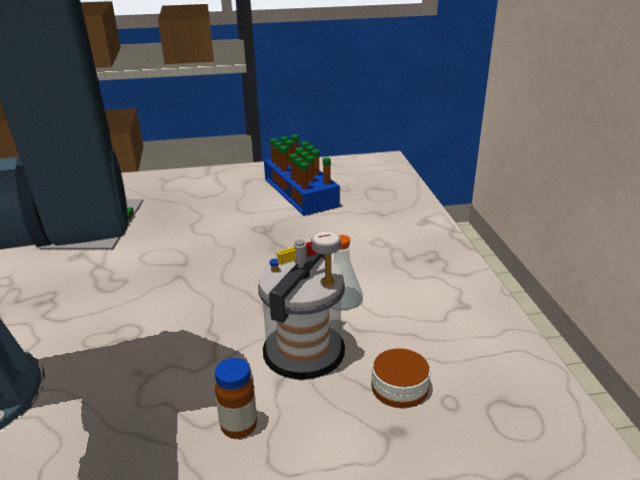

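The scene view shows the dial at about (284,214) and hides the hub. In the side view the dial is at (326,240), the hub top at (300,243), the vent's blue cap at (274,262), the yellow wing's end at about (279,257) and the red wing to the right.

```bash
cat > h.py <<'E'
from workcell import bot
import cv2, numpy as np
def ray(n,uv,z,p=None):
    p=p or bot.camera_params(n)
    K=np.array([[p['fx'],0,p['cx']],[0,p['fy'],p['cy']],[0,0,1]])
    x=cv2.undistortPoints(np.array([[uv]],float),K,p['D'])[0,0]
    T=p['camera_from_world'];R=T[:3,:3];c=-R.T@T[:3,3];d=R.T@np.array([*x,1])
    return c+d*(z-c[2])/d[2]
def proj(p,X):
    K=np.array([[p['fx'],0,p['cx']],[0,p['fy'],p['cy']],[0,0,1]])
    T=p['camera_from_world']
    return cv2.projectPoints(np.atleast_2d(X).astype(float),cv2.Rodrigues(T[:3,:3])[0],T[:3,3],K,p['D'])[0][:,0]
def down(yaw): # tool pointing down, tool y axis (jaw direction) at yaw deg in world
    a=np.radians(yaw);y=np.array([np.cos(a),np.sin(a),0]);z=np.array([0,0,-1.])
    return np.column_stack([np.cross(y,z),y,z])
E
python3 - <<'E'
from h import *
print("dial",ray("scene",(284,214),.233),ray("side",(326,240),.233))
print("hub",ray("side",(300,243),.217))
print("vent",ray("side",(274,262),.170))
print("bar ends scene",ray("scene",(229,237),.172),ray("scene",(335,231),.172))
print("flask",ray("scene",(380,300),0),"dish",ray("scene",(287,405),0.02),"bottle",ray("scene",(165,270),.11))
o=bot.get_obs();print(o['tcp_rot'],bot.camera_params("wrist")['camera_from_world'])
E
```

```text
dial [ 0.57125578 -0.02296451  0.233     ] [ 0.57022269 -0.0306715   0.233     ]
hub [ 0.53495636 -0.00463228  0.217     ]
vent [0.49616173 0.02438686 0.17      ]
bar ends scene [ 0.48793664 -0.06199147  0.172     ] [0.58516977 0.0659486  0.172     ]
flask [0.62149812 0.15456068 0.        ] dish [ 0.68454357 -0.12373323  0.02      ] bottle [ 0.41572754 -0.14066725  0.11      ]
[[ 9.52091708e-01  3.05812617e-01 -1.51104014e-04]
 [ 3.05812458e-01 -9.52090419e-01  1.60441195e-03]
 [ 3.46784735e-04 -1.57375681e-03 -9.99998702e-01]] [[ 0.30512966 -0.95230971 -0.00145458 -0.57357552]
 [-0.90313471 -0.28985731  0.31674979 -0.03980041]
 [-0.30206552 -0.09533607 -0.94850801  0.3803886 ]
 [ 0.          0.          0.          1.        ]]
```

```bash
python3 - <<'E'
from h import *
o=bot.get_obs();T=bot.camera_params("wrist")['camera_from_world']
c=-T[:3,:3].T@T[:3,3];off=o['tcp_rot'].T@(c-o['eef_pos']);print("cam in tool",off)
R=down(55);hub=np.array([.534,-.003,.20])
# want TCP over hub shifted so optical axis hits hub; camera 0.27 above
a=o['tcp_rot'].T@T[2,:3]; d=R@a; cam=hub-d*0.27/abs(d[2]); tcp=cam-R@off;print(tcp)
print(bot.ik(tcp,R),bot.ik(tcp,down(-125)),bot.ik([.53,0,.19],R))
p=o['eef_pos'].copy();p[2]=.42;bot.servo_line(p,vel=.3)
t2=tcp.copy();t2[2]=max(tcp[2],.40);bot.command_gripper(0.);bot.move_pose(t2,R)
o=bot.get_obs();print(o['t'],o['eef_pos'],o['joint_positions'])
p=bot.camera_params("wrist");np.save("w1.npy",p,allow_pickle=True)
cv2.imwrite("pics/w1.png",bot.capture("wrist")[:,:,::-1])
print(proj(p,hub))
E
```

```text
cam in tool [ 0.0822448  -0.00055421 -0.14206287]
[0.5277635  0.00208308 0.32793713]
[-1.26711616e+01  4.60797200e-01  9.16899902e+01 -2.54444375e-14
  8.78492126e+01 -6.76711616e+01] [-1.26711616e+01  4.60797200e-01  9.16899902e+01 -2.54444375e-14
  8.78492126e+01  1.12328838e+02] [-1.28420524e+01  6.99888747e+00  1.00893502e+02 -2.54444375e-14
  7.21076102e+01 -6.78420524e+01]
3.9667 [0.52783749 0.00122503 0.39993314] [-1.27539944e+01 -7.80063724e-01  8.49423547e+01 -1.38924800e-02
  9.58410580e+01 -6.76618044e+01]
[[319.38020018 208.11760009]]
```

View pics/w1.png

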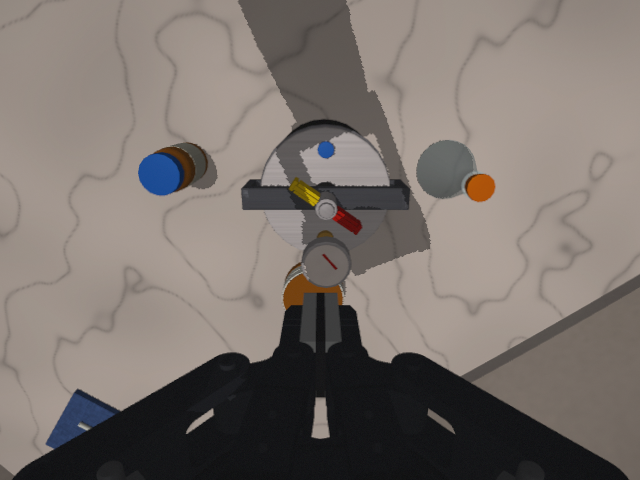

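The wrist view is clear. Hub boss is at (327,209), vent cap (326,149), dial centre (326,262), yellow wing end about (293,184), red end about (357,231), and bar ends at (243,195) and (409,195). The bar is level in the picture, so the tool yaw of 55° matches the jar.

```bash
python3 - <<'E'
from h import *
p=np.load("w1.npy",allow_pickle=True).item()
f=lambda u,z:ray(0,u,z,p)
h=f((327,209),.217);v=f((326,149),.170);d=f((326,262),.233)
print(h,v,d,np.linalg.norm((h-v)[:2]),np.linalg.norm((h-d)[:2]))
b1=f((243,195),.168);b2=f((409,195),.168);print("bar",b1,b2,np.linalg.norm(b1-b2),(b1+b2)/2)
w=np.degrees(np.arctan2(*(b2-b1)[[1,0]]));x=np.degrees(np.arctan2(*(d-v)[[1,0]]));print("jar y dir",w,"x dir",x)
for n,u in(("y",(293,184)),("r",(357,231))):
    e=f(u,.20)-h;print(n,np.linalg.norm(e[:2]),np.degrees(np.arctan2(e[1],e[0])))
print(p['fx'],[f(u,.4) for u in ((285,315),(357,315))])
E
```

```text
[0.534832   0.00448493 0.217     ] [0.49705682 0.03053355 0.17      ] [ 0.5691518  -0.02073034  0.233     ] 0.045885673178497524 0.04258707142306123
bar [ 0.48676048 -0.06143543  0.168     ] [0.580389   0.07172408 0.168     ] 0.16278130943233082 [0.53357474 0.00514433 0.168     ]
jar y dir 54.887776125387376 x dir -35.415131908340776
y 0.03520724256866423 -156.72096569539897
r 0.03782683380486809 12.774082683199213
389.96174388499844 [array([ 0.52094968, -0.01052987,  0.4       ]), array([0.53806392, 0.01381637, 0.4       ])]
```

Everything agrees: the axis is at about (0.534, 0.005) and jar +x points to −35.2°. The yellow wing is at 233° in the jar frame, 503° (8.78 rad) short of home. That takes three strokes with the shut fingertip: yellow 233→40, red 220→40, then yellow 220→90.

```bash
cat >> h.py <<'E'
AX=np.array([.5342,.0047]);JX=-35.2;R=down(54.8);Z=.195;RC=.028
def W(xy,z):
    a=np.radians(JX);c,s=np.cos(a),np.sin(a)
    return np.array([AX[0]+c*xy[0]-s*xy[1],AX[1]+s*xy[0]+c*xy[1],z])
def ctr(th,gap=0.,rc=RC):
    "fingertip centre (jar frame) behind a wing standing at th deg"
    c,s=np.cos(np.radians(th)),np.sin(np.radians(th))
    return rc*np.array([c,s])-(.005+.011*abs(s)+.015*abs(c)+gap)*np.array([s,-c])
def stroke(a,b,lim=10.,gap=.005,vel=.06):
    p=ctr(a,gap,.030)
    bot.servo_line(W(p,.245),R,vel=.25)
    if bot.servo_line(W(p,Z),vel=.1,until_force=6): print("touch going down",bot.get_obs()['eef_pos']);return
    n=max(2,int(round(abs(a-b)/12))+1); f0=bot.get_obs()['contact_force']
    for th in np.linspace(a,b,n):
        hit=bot.servo_line(W(ctr(th),Z),vel=vel,until_force=lim)
        o=bot.get_obs();print(round(th),np.round(o['contact_force']-f0,1),round(o['t'],2),"HIT" if hit else "")
        if hit: break
    bot.servo_line(W(ctr(th,.006),Z),vel=.06)
    bot.servo_line(W(ctr(th,.006),.245),vel=.2)
    return hit
def look(name,pose):
    bot.move_pose(pose,R)
    p=bot.camera_params("wrist");np.save(name+".npy",p,allow_pickle=True)
    cv2.imwrite(f"pics/{name}.png",bot.capture("wrist")[120:330,160:480,::-1].repeat(2,0).repeat(2,1))
E
python3 - <<'E'
from h import *
print([np.round(ctr(t)*1000,1) for t in(233,180,120,90,40)])
bot.servo_line(W(ctr(233,.005,.03),.35),R,vel=.2)
stroke(233,40)
look("w2",W((-.006,0),.40))
E
```

```text
[array([  1.4, -36.1]), array([-28., -20.]), array([-33.1,  13.2]), array([-16.,  28.]), array([ 6.3, 36. ])]
233 [ 0.   1.2 -1.2] 5.94 
221 [ 0.8 -0.6 -0.3] 6.21 
209 [ 0.6 -0.4 -0.6] 6.49 
197 [0.  0.8 0.7] 6.78 
185 [ 1.4  0.8 -0.3] 7.08 
173 [ 0.1  0.6 -0.2] 7.35 
161 [0.3 1.2 0.1] 7.61 
149 [ 1.1  0.6 -1.3] 7.88 
136 [ 1.1  1.1 -1.3] 8.15 
124 [1.2 0.9 0. ] 8.44 
112 [ 0.5  0.9 -0.7] 8.74 
100 [-0.2  1.4 -1. ] 9.04 
88 [1.4 0.8 0.1] 9.33 
76 [-0.3  0.1 -0.3] 9.58 
64 [0.5 0.6 0.1] 9.83 
52 [-0.1  0.6 -0.8] 10.09 
40 [0.8 1.  0. ] 10.36
```

View pics/w2.png

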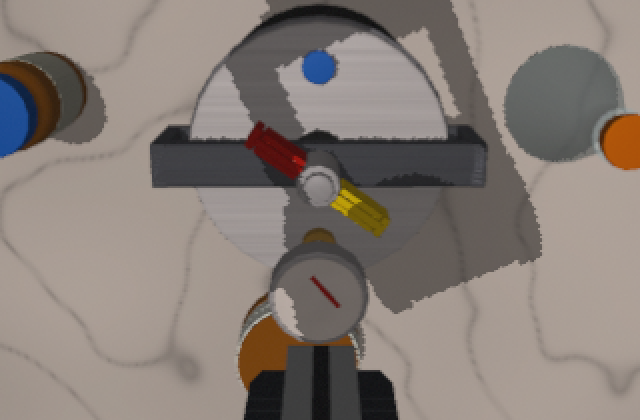

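The picture shows yellow now at about 55° (lower right) and red at about 235°, with the gauge untouched. The finger is a bit thinner than I modelled, so the wing lags the command by about 15°. Next I do the red stroke, then the yellow one to the stop with force detection.

```bash
python3 - <<'E'
from h import *
bot.servo_line(W(ctr(233,.005,.03),.30),R,vel=.25)
stroke(233,40)
bot.servo_line(W(ctr(233,.005,.03),.245),R,vel=.25)
print(stroke(233,66,lim=8.,vel=.05))
look("w3",W((-.006,0),.40))
E
```

```text
233 [-0.5 -0.9  0.5] 13.59 
221 [ 0.1 -0.2  1.5] 13.86 
209 [-0.4 -0.4  1.4] 14.14 
197 [-0.1  1.4  1. ] 14.43 
185 [0.3 0.6 1.1] 14.73 
173 [0.7 0.8 1.4] 15.0 
161 [-0.6  0.7  1.5] 15.26 
149 [0.2 0.5 1. ] 15.53 
136 [-0.2 -0.   1.3] 15.8 
124 [-0.5  0.1  1. ] 16.09 
112 [0.4 0.9 1.9] 16.39 
100 [0.2 0.1 1.1] 16.69 
88 [-1.1  0.3  1.4] 16.98 
76 [-1.  -0.1  0.4] 17.23 
64 [-0.7  0.3  1.4] 17.48 
52 [-1.5 -0.1  0.7] 17.74 
40 [0.6 0.1 0.9] 18.01 
233 [-0.8  0.7 -1.3] 20.29 
221 [-0.2 -0.7 -0.2] 20.58 
209 [-1.2 -1.4 -0.2] 20.88 
197 [-0.2  0.2 -0.9] 21.2 
185 [-0.2 -0.  -1. ] 21.52 
173 [-1.  -0.  -0.3] 21.82 
161 [-1.4  0.8 -0.3] 22.09 
150 [-0.7 -1.   0.1] 22.38 
138 [-1.  -0.3 -0.5] 22.68 
126 [-0.5 -0.6 -1.2] 23.0 
114 [ 0.4 -0.8 -1. ] 23.32 
102 [-0.7 -0.1 -0.7] 23.66 
90 [-0.3 -0.  -0.7] 23.99 
78 [-5.4  1.1 -0.6] 24.24 
66 [-3.1  1.6  1.4] 24.45 HIT
True
```

View pics/w3.png

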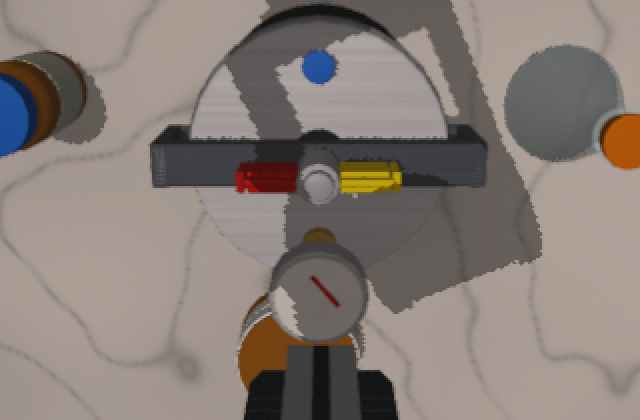

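The wings now lie along the clamp bar, with yellow (370,177) on the +y side and red (267,177) opposite. The force rose at that point, so the screw is on its stop. The bottle and flask show as before and the arm is clear at z = 0.40.

```bash
python3 -c "
from workcell import bot
bot.hold(.3);print(bot.get_obs()['contact_force'],bot.get_obs()['t']);bot.close_job()"
```

```text
[-0.46566449 -0.19959008 -0.32022583] 26.1333
the job is handed in; nothing more can be done
```

The wing screw is home, as far as my checks show, and I handed the job in at 26 s of the 64 s allowed. Handing in gives no verdict.

- **Measurement:** I found the jar's axis and direction from the side and wrist cameras. The screw was about 8.8 rad short of home, which is inside the stated 7 to 10.1 rad.
- **Strokes:** With the gripper shut, I pushed in three strokes on the side away from the gauge: yellow wing, red wing, then yellow again. The first two strokes showed no more than about 2 N on the tool.
- **Stop:** On the last stroke the force rose to about 5 N as the wings came in line with the bar. The stroke then stopped on the 8 N limit.
- **Final checks:** The last wrist picture shows the wings along the clamp bar with yellow on the jar's +y side. The bottle and flask looked unmoved, as did what showed of the dishes. The tool force was near zero with the arm clear above the jar. The force log showed no sign of touching the gauge.
- **Disagreement:** After the first stroke the wing was about 15° behind the angle I had commanded, because the fingertip is thinner than I assumed. I allowed for this by commanding past the home angle until the force limit stopped the stroke.

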